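Brace a jar in its block and unscrew the tight cap

ROBOT

A 6-joint arm with a two-finger parallel gripper is mounted at the origin on a cart in front of the work surface, level with it; the furniture and walls round the work are solid. World frame = base frame: x ahead of the robot, y to its left, z up, the work surface at z = 0. Lengths are in m, angles in degrees, forces in N, time in s.
With the tool pointing down it reaches from about 0.375 to 0.75 m from the base axis. Payload 9 kg.
Tool frame: the origin (TCP) lies between the finger pads; the fingertips stand 14 mm ahead of it and the grasp point (between the pads) lies 5 mm behind it; x points along the fingers, z is the direction in which the jaws open and shut, and the axes are right-handed (so a half turn about x gives the same grasp; the last joint's range is limited). The gripper opens to 85 mm and grips with 20 to 120 N. Pads are 22 mm wide; open, the fingers measure 114 mm over their backs; the gripper's body (76 mm by 85 mm) begins 54 mm behind the grasp point. The pads swing forward as they close: fully open they stand 13 mm farther back than shut.
Start: joints at [-87.187, 5.964, 5.575, 89.605, 0, 77.527], TCP at [0.158, -0.579, 0.245] pointing down, gripper open.
Joint ranges: [-171.21, 171.21], [-48.23, 106.86], [-62.78, 66.21], [-105.2, 120.99], [-86.42, 89.51], [-180, 180]. Speed limits (degrees/s): [127.2, 127.2, 147.25, 180, 180, 180].

INTERFACE

Orientations are given as [roll, pitch, yaw] about the fixed x, y, z axes, in that order (R = Rz(yaw) Ry(pitch) Rx(roll)).
In Python, from rig import status, imaging, job_done gives the robot as it stands.
- The arm moves only by the tool carry_out, never from a script. Its argument "plan" is a list of rows, each a list of 7 numbers: the shift along the tool's x, y, z in m, then the turn, a rotation vector about the tool's x, y, z in rad, then the opening in per cent of the stroke, from 0 (shut) to 100 (fully open). In form: [[dx, dy, dz, ax, ay, az, claw], ...]. A call has 1 to 10 rows; each row is the pose to reach, as a shift and turn from the pose measured when the call began, along the tool's axes at that moment; what a row does not reach only later rows make up. A row lasts 1/10 s, in which the tool goes at most 50 mm and 8.59 degrees, less where a joint would pass 70% of its speed; a pose out of reach is approached as far as the arm can. A call with a gripper value outside its range is refused whole. The fingers move at their own pace and stop on an object; "squeeze" is the grip in N (left out, the last holds). Time passes only in rows, so rows that repeat a pose let the fingers close. It gives the time, the measured TCP pose, the force and the opening at its end, in the units of the state.
- status.get_obs(): the state, without advancing time (a new reading comes with each control period).
- imaging.snapshot(name): name is "scene" or "top" or "wrist"; returns the picture (384x512x3 uint8, red, green, blue); there is no depth.
- imaging.camera_model(name): a dict with "fov_y" (degrees; the focal length in pixels is half the picture's height over the tangent of half this angle, whatever the lens; pixels are square), "cx", "cy" (the principal point, pixels), "extrinsics" (4x4, takes a point from camera to world coordinates); the wrist camera has in their place "T_tool_cam" (4x4, takes a point from camera to tool coordinates, whose origin is the TCP and whose axes are the tool frame's). Camera axes: x right, y down, z forward; pixel columns grow to the right and rows downward; lengths in m; the calibration is good to about 2 mm. The wrist camera is an equidistant fisheye: a pixel r from the principal point sees the ray r / f radians off the axis. A picture is of the moment at which its call begins: read the wrist's pose just before it. camera_model takes no time and is no camera call.
- job_done(): hands the job in, once; it reports no verdict.
The state is a dict: "time_s": time; "q": joint angles; "joint_velocities": joint speeds; "joint_efforts": joint torques, N m; "position": TCP position; "tcp_rot": TCP orientation; "ft_force": force on the tool from outside, world axes, zero at the start; "torque": the same for the moment, N m; "finger_gap": opening from 0.0 (shut) to 1.0 (fully open).
Only numpy, scipy, OpenCV 4.12 (cv2) and the standard library are available. Lean on these libraries where they do the work, as an engineer would, in place of code of your own. Each camera call takes 0.05 s, during which the arm holds its last target.

TASK

Stand the square white jar upright in the square pocket of the wooden block, right down on the pocket floor, so that the block braces it. Then unscrew its tight cap anticlockwise, stop turning as soon as the cap comes free, and lift it straight off the jar. Finish while still holding the cap level and still, about two centimetres above the open mouth of the jar, with the jar left seated in the block and the things round about undisturbed.

Things in the scene. Friction and masses are not known exactly. Their poses are not given: they have to be found in the camera images.
- jar: Square white stoneware jar, about 0.45 kg, loose, upright on the worktop, cap on (94 mm high in all). Body 54 x 54 mm with flat sides, 66 mm high, then a round neck of 42 mm diameter. Origin: centre of the underside; z up; x, y square to its flat sides. All four ways round fit the pocket. Grip it across the flats 30 to 58 mm up, or by the cap. Unbraced, it turns with the cap; in the pocket it has 7 degrees of play.
- jar_rim (a point): Centre of the jar's mouth at the height of its rim: on the jar's axis 87 mm above its underside; axes as the jar's. A rubber sealing ring (standing up to 7 mm proud of the rim) pushes the closed cap up with about 8 N, so that turning it takes about 0.2 N m.
- cap: Metal screw cap: 60 mm diameter, 22 mm high, knurled side. Origin: centre of its lower edge; z up. Closed, its lower edge is 72 mm and its top 94 mm above the jar's underside, with 6 mm of bare neck below it. Three inner lugs sit under ledges of the neck, without pitch: it does not rise in turning. Once free it springs up 3 mm if let, lifts straight off and clears the jar after 22 mm of rise.
- cap_mark (a point): Point on the cap's side, 30 mm from its axis along its own x, at its lower edge: it lies over the jar's x axis when fully closed. At the start the cap is turned 0 to 6 degrees from there. Turned anticlockwise (seen from above) it is free between 45 and 85 degrees from closed (middle 65); past about 87 it meets the next ledges. Clockwise it is stopped at once.
- block: Wooden bracing block fixed to the worktop, 104 mm (x) by 100 mm (y), 30 mm high, with one square blind pocket in the middle of its top: 60 mm x 60 mm, 22 mm deep, its floor 8 mm above the worktop, mouth chamfered by 4 mm. Origin: centre of the underside; z up; x and y square to the pocket's sides.
- pocket (a point): Centre of the pocket's floor, 8 mm above the worktop, 22 mm below the top of the block; axes as the block's.
- teaspoon: Bystander: metal teaspoon, 139 x 30 x 10 mm, lying flat between jar and block, its length along its own x. Origin: centre of the underside. Leave alone.
- garlic: Bystander: bulb of garlic, 55 mm, on the sink's draining board (5 mm above the worktop). Origin: centre of the underside. Leave alone.
- timer: Bystander: round kitchen timer, 59 mm diameter, 46 mm high, behind the work. Origin: centre of the underside. Leave alone.
- tape: Bystander: roll of masking tape lying flat, 96 mm diameter, 25 mm high, behind the work. Origin: centre of the underside. Leave alone.
- mustard: Bystander: round jar with a lid, 56 mm diameter, 85 mm high, behind the work. Origin: centre of the underside. Leave alone.
- cup: Bystander: espresso cup with a handle, 65 x 88 x 50 mm, on the draining board. Origin: centre of the underside. Leave alone.

How it is judged:
By the outcome, as a careful person would: the job done as asked, in the order asked, and still so for the second after the job is handed in, while the arm keeps its last pose, push and grip.
It also fails if it takes over 48 s, if anything falls off the work surface, if the arm or the gripper's body presses on something with over 40 N, if the wrist force passes 120 N, or if a joint passes its speed limit or range.

## Working session

There is one attempt and no reset: what is moved stays moved. The work goes in short steps, Python scripts to look and compute and a tool call to move; the robot and the scene stay as the last step left them, time stands still between calls to the robot, and variables do not carry over. Pictures are saved under pics/ and viewed, and the job is handed in when it is done.

Besides the shell and the picture viewer there is one more tool, called after "Emit:" by a JSON object that holds its "method" and its "body", one argument or row to a line. carry_out: Moves the arm, as the interface text tells. Its arguments: {"type":"object","properties":{"plan":{"type":"array","items":{"type":"array","items":{"type":"number"}}},"squeeze":{"type":"number"}},"required":["plan"]}

```bash
ls; mkdir -p pics; python3 - <<'E'
from rig import status, imaging
import cv2, numpy as np
o=status.get_obs(); print(o)
for n in ["scene","top"]:
    im=imaging.snapshot(n); cv2.imwrite(f"pics/{n}0.png",im[:,:,::-1])
    m=imaging.camera_model(n); print(n,m)
print(imaging.camera_model("wrist"))
E
```

```text
pics
{'time_s': 0.0, 'q': array([-8.71871072e+01,  6.00002854e+00,  5.52537682e+00,  8.96033861e+01,
        1.39969271e-03,  7.75269328e+01]), 'joint_velocities': array([ 0.00591613,  0.02307077, -0.01451568,  0.11040512, -0.11846554,
       -0.03439251]), 'joint_efforts': array([ 3.85953981e-04, -5.56934667e+01,  5.03647113e+01,  1.71873299e-02,
       -2.96443086e-04,  1.18076744e-05]), 'position': array([ 0.15818458, -0.57844524,  0.24449173]), 'tcp_rot': array([166.49938216,  89.9219496 ,  91.78534126]), 'ft_force': array([ 0.41152014, -0.97591762,  0.02814889]), 'torque': array([-0.01147986,  0.01189704, -0.02948866]), 'finger_gap': 0.9981610619804645}
scene {'fov_y': 51.55334642472792, 'cx': 256.20199914910734, 'cy': 192.32791554432202, 'extrinsics': array([[ 0.86394131, -0.43673445,  0.25073578,  0.3354975 ],
       [-0.50353498, -0.75668246,  0.41699422, -0.46068284],
       [ 0.00761163, -0.48651277, -0.87364031,  1.02198942],
       [ 0.        ,  0.        ,  0.        ,  1.        ]])}
top {'fov_y': 56.42098622990472, 'cx': 258.4752818874473, 'cy': 198.7946019439603, 'extrinsics': array([[-0.00639686, -0.99552248,  0.0943084 ,  0.49906437],
       [-0.99996431,  0.00584767, -0.00609857,  0.00724913],
       [ 0.00551978, -0.09434405, -0.99552435,  0.94170359],
       [ 0.        ,  0.        ,  0.        ,  1.        ]])}
{'fov_y': 65.70646984690485, 'cx': 255.95758951060532, 'cy': 193.82169438216167, 'T_tool_cam': array([[ 1.57911303e-03, -3.03962884e-01,  9.52682566e-01,
        -1.28535992e-01],
       [ 4.11140920e-04, -9.52683476e-01, -3.03963855e-01,
         7.65832264e-02],
       [ 9.99998669e-01,  8.71680071e-04, -1.37942331e-03,
         8.84759079e-04],
       [ 0.00000000e+00,  0.00000000e+00,  0.00000000e+00,
         1.00000000e+00]])}
```

View pics/scene0.png

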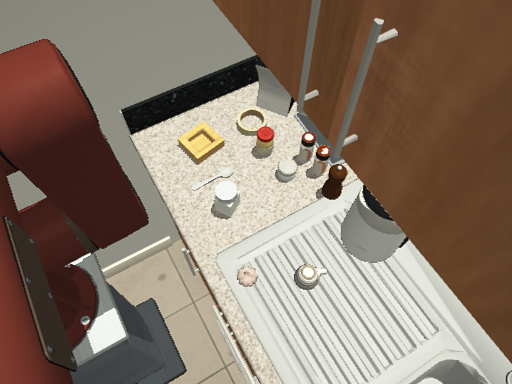

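View pics/top0.png

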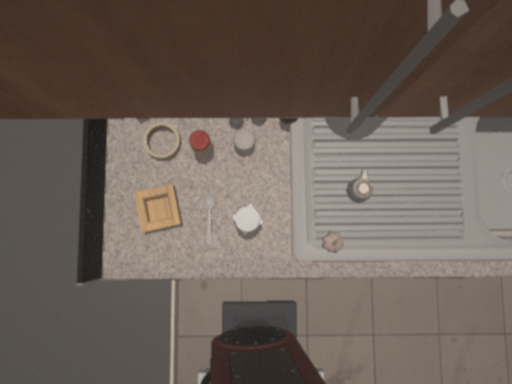

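```bash
python3 - <<'E'
import cv2
a=cv2.imread("pics/top0.png"); b=cv2.imread("pics/scene0.png")
c=a[170:260,120:280]; cv2.imwrite("pics/topc.png",cv2.resize(c,None,fx=5,fy=5,interpolation=cv2.INTER_CUBIC))
c=b[110:225,165:285]; cv2.imwrite("pics/scc.png",cv2.resize(c,None,fx=5,fy=5,interpolation=cv2.INTER_CUBIC))
E
```

```text
(no output)
```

View pics/topc.png

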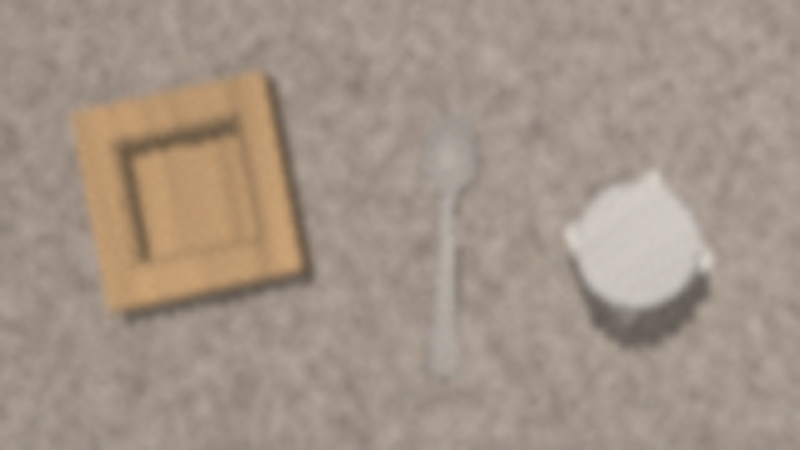

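View pics/scc.png

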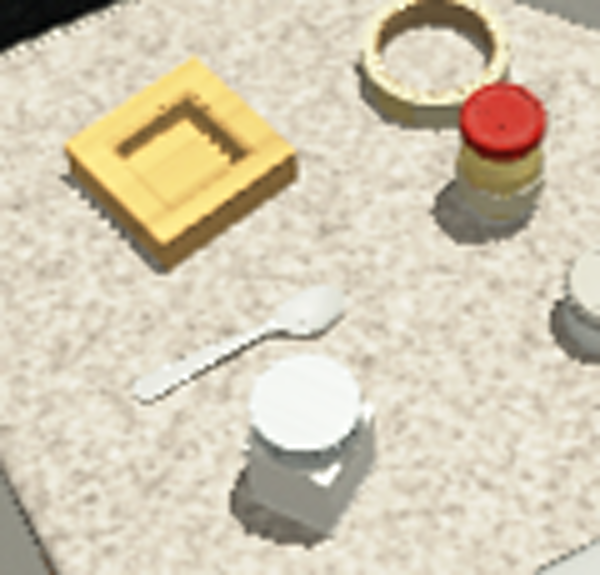

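```bash
cat > h.py <<'E'
import numpy as np, cv2
from rig import status, imaging
from scipy.spatial.transform import Rotation as R
def tool():
    o=status.get_obs(); T=np.eye(4); T[:3,:3]=R.from_euler('xyz',o['tcp_rot'],degrees=True).as_matrix(); T[:3,3]=o['position']; return T,o
def ray(n,uv,Tt=None):
    m=imaging.camera_model(n); f=192/np.tan(np.radians(m['fov_y']/2))
    d=(np.atleast_2d(uv)-[m['cx'],m['cy']])/f
    if n=='wrist':
        r=np.linalg.norm(d,axis=1,keepdims=True); v=np.c_[d/np.maximum(r,1e-9)*np.sin(r),np.cos(r)]; E=Tt@m['T_tool_cam']
    else: v=np.c_[d,np.ones(len(d))]; E=m['extrinsics']
    return E[:3,3],v@E[:3,:3].T
def plane(n,uv,z,Tt=None):
    o,v=ray(n,uv,Tt); return o+v*((z-o[2])/v[:,2])[:,None]
def proj(n,P,Tt=None):
    m=imaging.camera_model(n); f=192/np.tan(np.radians(m['fov_y']/2))
    E=m['extrinsics'] if n!='wrist' else Tt@m['T_tool_cam']
    p=(np.atleast_2d(P)-E[:3,3])@E[:3,:3]
    if n!='wrist': return p[:,:2]/p[:,2:]*f+[m['cx'],m['cy']]
    r=np.linalg.norm(p[:,:2],axis=1,keepdims=True); th=np.arctan2(r,p[:,2:]); return p[:,:2]/np.maximum(r,1e-9)*th*f+[m['cx'],m['cy']]
def crop(uv,o,s=5): return (np.array(uv,float)+.5)/s-.5+o
def todelta(T,p,Rm):
    "shift & rotvec in tool axes to reach position p, rotation Rm"
    return T[:3,:3].T@(np.array(p)-T[:3,3]), R.from_matrix(T[:3,:3].T@Rm).as_rotvec()
def down(yaw):
    "tool x down, jaw axis z at yaw deg in the plane"
    a=np.radians(yaw); z=np.array([np.cos(a),np.sin(a),0]); x=np.array([0,0,-1.]); return np.c_[x,np.cross(z,x),z]
E
python3 - <<'E'
from h import *
c=lambda l:crop(l,[120,170])
print('cap',plane('top',c([[640,243]]),.094))
j=plane('top',c([[572,238],[652,178],[707,260]]),.066);print('jarcorn',j, (j[0]+j[2])/2)
b=plane('top',c([[72,112],[262,72],[304,272],[110,310]]),.03);print('block',b,b.mean(0),[np.degrees(np.arctan2(*(b[(i+1)%4]-b[i])[1::-1])) for i in range(4)])
s=lambda l:crop(l,[165,110])
print('scene cap',plane('scene',s([[305,402]]),.094))
b=plane('scene',s([[195,58],[298,155],[165,243],[67,150]]),.03);print('block',b,b.mean(0),[np.degrees(np.arctan2(*(b[(i+1)%4]-b[i])[1::-1])) for i in range(4)])
print('spoon',plane('top',c([[442,370],[450,120],[425,155],[477,155]]),.003))
print(plane('top',[[200,141],[245,141],[161,141]],.05))
T,o=tool();print(T)
E
```

```text
cap [[0.53339286 0.02808749 0.094     ]]
jarcorn [[ 0.5371752   0.06201071  0.066     ]
 [ 0.56636047  0.0227767   0.066     ]
 [ 0.52602397 -0.00392526  0.066     ]] [0.53159959 0.02904273 0.066     ]
block [[0.60476323 0.32000194 0.03      ]
 [0.62485689 0.22325339 0.03      ]
 [0.52232321 0.20028132 0.03      ]
 [0.50373378 0.29813634 0.03      ]] [0.56391928 0.26041825 0.03      ] [np.float64(-78.26706777502937), np.float64(-167.37175335467063), np.float64(100.75626050714448), np.float64(12.212057823244301)]
scene cap [[0.53442874 0.02939609 0.094     ]]
block [[0.60574031 0.31892407 0.03      ]
 [0.62664942 0.21940339 0.03      ]
 [0.52708758 0.20163337 0.03      ]
 [0.50526152 0.29362056 0.03      ]] [0.56618471 0.25839535 0.03      ] [np.float64(-78.13483077359051), np.float64(-169.88028511753885), np.float64(103.34789413967867), np.float64(14.13485206572623)]
spoon [[0.47167804 0.13356131 0.003     ]
 [0.60250124 0.13024937 0.003     ]
 [0.58405144 0.14327437 0.003     ]
 [0.58389006 0.11593051 0.003     ]]
[[0.73181026 0.14931773 0.05      ]
 [0.73124357 0.03508216 0.05      ]
 [0.73230074 0.24819126 0.05      ]]
[[-7.63421876e-05  9.64627695e-01  2.63616016e-01  1.58179056e-01]
 [ 1.13326289e-03  2.63615931e-01 -9.64627056e-01 -5.78496989e-01]
 [-9.99999355e-01  2.25104510e-04 -1.11330179e-03  2.44621029e-01]
 [ 0.00000000e+00  0.00000000e+00  0.00000000e+00  1.00000000e+00]]
```

```bash
python3 - <<'E'
from h import *
T,o=tool(); print(todelta(T,[.49,.08,.27],down(38)))
E
```

```text
(array([-0.02465804,  0.49367968, -0.54775895]), array([-1.96725225e+00, -5.07313840e-04, -1.24241946e-03]))
```

Emit:
{"method": "carry_out", "body": {
  "plan": [
    [-0.025,0.494,-0.548,-1.967,0,0,100],
    [-0.025,0.494,-0.548,-1.967,0,0,100],
    [-0.025,0.494,-0.548,-1.967,0,0,100],
    [-0.025,0.494,-0.548,-1.967,0,0,100],
    [-0.025,0.494,-0.548,-1.967,0,0,100],
    [-0.025,0.494,-0.548,-1.967,0,0,100],
    [-0.025,0.494,-0.548,-1.967,0,0,100],
    [-0.025,0.494,-0.548,-1.967,0,0,100],
    [-0.025,0.494,-0.548,-1.967,0,0,100],
    [-0.025,0.494,-0.548,-1.967,0,0,100]
  ]
}}

```text
time_s: 1.1
position: [0.3834, -0.1306, 0.2623]
tcp_rot: [37.1, 89.9, 48.7]
ft_force: [0.8, -0.4, -0.3]
finger_gap: 1.0
```

```bash
python3 - <<'E'
from h import *
T,o=tool(); print(todelta(T,[.49,.08,.27],down(38)),o['q'],o['joint_velocities'],o['time_s'])
E
```

```text
(array([-0.00753159,  0.18495509,  0.14664222]), array([-4.61520767e-01,  8.18261849e-04, -3.62302270e-04])) [-3.75087394e+01 -2.83618322e+01 -2.29382096e+01  9.54202276e+01
  5.07056439e-02  4.09344560e+01] [ 72.84592484   8.41559302   7.66779602  -1.14357961   0.09674921
 -13.06403985] 1.1
```

Emit:
{"method": "carry_out", "body": {
  "plan": [
    [-0.008,0.185,0.147,-0.462,0,0,100],
    [-0.008,0.185,0.147,-0.462,0,0,100],
    [-0.008,0.185,0.147,-0.462,0,0,100],
    [-0.008,0.185,0.147,-0.462,0,0,100],
    [-0.008,0.185,0.147,-0.462,0,0,100],
    [-0.008,0.185,0.147,-0.462,0,0,100],
    [-0.008,0.185,0.147,-0.462,0,0,100],
    [-0.008,0.185,0.147,-0.462,0,0,100]
  ]
}}

```text
time_s: 1.9
position: [0.49, 0.0794, 0.2703]
tcp_rot: [58.7, 90.0, 96.7]
ft_force: [1.0, -0.7, -0.0]
finger_gap: 0.996
```

```bash
python3 - <<'E'
from h import *
T,o=tool(); im=imaging.snapshot('wrist'); np.save('T1.npy',T); cv2.imwrite('pics/w1.png',im[:,:,::-1]); print(o['position'],o['tcp_rot'],o['q'],o['joint_velocities'])
cv2.imwrite('pics/w1b.png',cv2.resize(im[:,:,::-1],(800,600),interpolation=cv2.INTER_CUBIC))
print(proj('wrist',[[.533,.0285,.094],[.565,.259,.03]],T))
E
```

```text
[0.48996666 0.07941236 0.27025813] [58.72724199 89.97174403 96.71720786] [-5.94574779e+00 -1.17298898e+01 -8.97590292e+00  9.27601810e+01
  2.75686892e-02  4.60642848e+01] [-0.9245885  -0.7527108  -0.30754461 -0.05005993 -0.02276665  0.16957204]
[[259.27800705 233.74650971]
 [387.33808657  94.93215904]]
```

View pics/w1b.png

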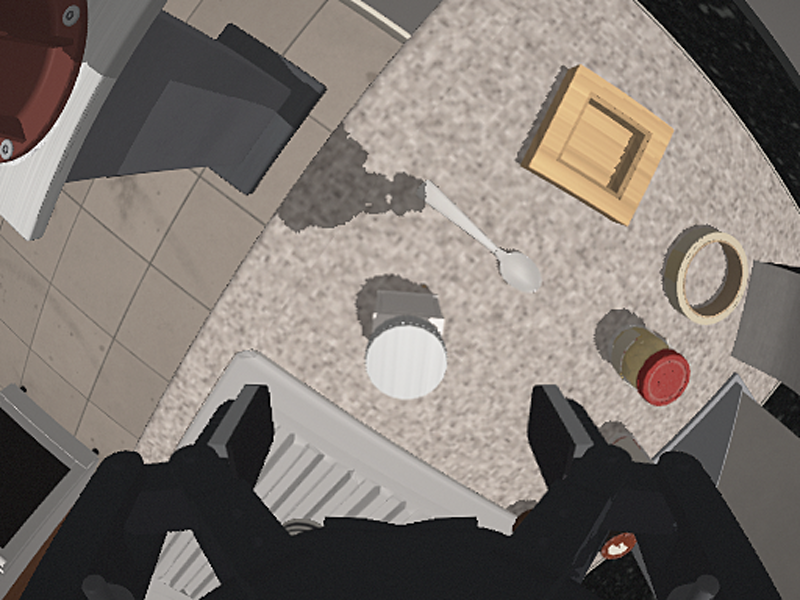

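```bash
python3 - <<'E'
import cv2
a=cv2.imread("pics/w1.png")
cv2.imwrite("pics/w1j.png",cv2.resize(a[170:270,210:310],None,fx=6,fy=6,interpolation=cv2.INTER_CUBIC))
cv2.imwrite("pics/w1k.png",cv2.resize(a[30:155,325:445],None,fx=5,fy=5,interpolation=cv2.INTER_CUBIC)[:600])
E
```

```text
(no output)
```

View pics/w1j.png

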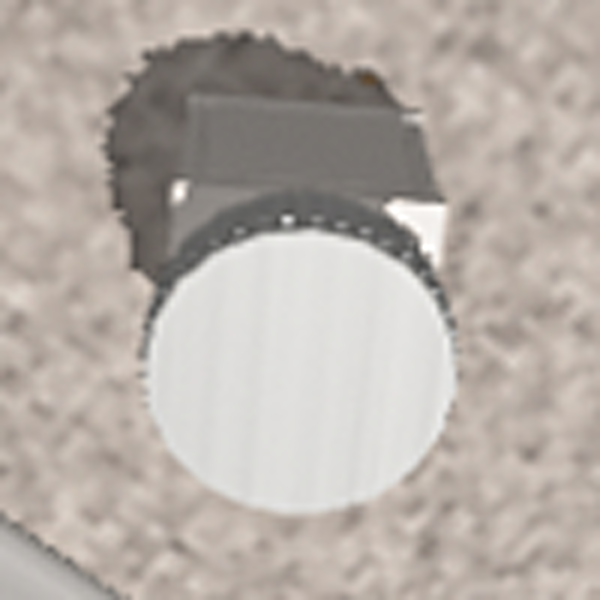

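View pics/w1k.png

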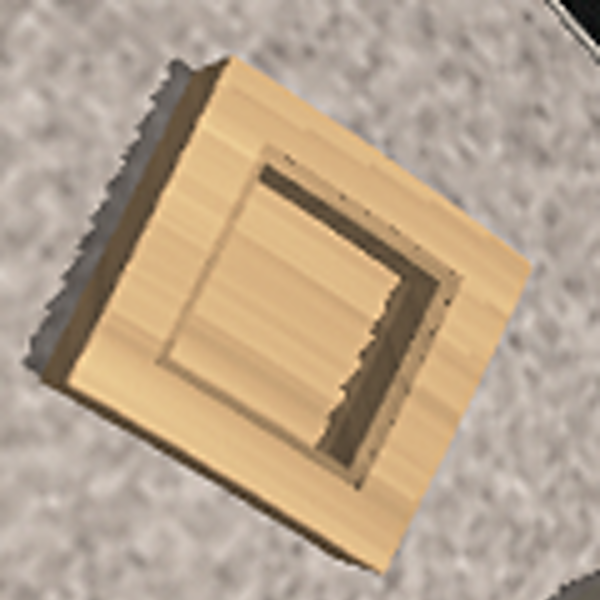

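```bash
python3 - <<'E'
from h import *
T=np.load('T1.npy')
c=lambda l:crop(l,[210,170],6)
im=cv2.imread('pics/w1.png'); g=im.min(2)
m=np.uint8(g>195)*255; m=cv2.morphologyEx(m,cv2.MORPH_OPEN,np.ones((5,5),np.uint8))
cs,_=cv2.findContours(m,cv2.RETR_EXTERNAL,cv2.CHAIN_APPROX_NONE)
for k in cs:
    if cv2.pointPolygonTest(k,(260,232),False)>0:
        P=plane('wrist',cv2.convexHull(k)[:,0].astype(float),.094,T)
        (cx,cy),ax,an=cv2.fitEllipse((P[:,:2]*1000).astype(np.float32)); print('cap',cx,cy,ax)
ang=lambda a,b:np.degrees(np.arctan2(b[1]-a[1],b[0]-a[0]))
for pts,z in [([[190,95],[422,118]],0),([[175,183],[447,205]],.066)]:
    p=plane('wrist',c(pts),z,T); print(z,p,np.linalg.norm(p[0]-p[1]),ang(*p),p.mean(0))
k=lambda l:crop(l,[325,30],5)
for pts in [[[235,57],[532,262],[383,573],[68,383]],[[267,150],[463,275],[358,488],[160,360]]]:
    b=plane('wrist',k(pts),.03,T); print(b,b.mean(0),[ang(b[i],b[(i+1)%4]) for i in range(4)],[np.linalg.norm(b[i]-b[(i+1)%4]) for i in range(4)])
E
```

```text
cap 532.4235229492188 29.958860397338867 (57.94065475463867, 58.582275390625)
0 [[0.4955794  0.03712037 0.        ]
 [0.54171003 0.06606927 0.        ]] 0.05446167386720716 32.10999366785636 [0.51864471 0.05159482 0.        ]
0.066 [[0.49510737 0.03785808 0.066     ]
 [0.54042234 0.06737236 0.066     ]] 0.05407901179362602 33.076761883303476 [0.51776485 0.05261522 0.066     ]
[[0.50374311 0.29951709 0.03      ]
 [0.60341939 0.32168226 0.03      ]
 [0.62495136 0.22401895 0.03      ]
 [0.52372815 0.20182027 0.03      ]] [0.5639605  0.26175964 0.03      ] [np.float64(12.53696202538176), np.float64(-77.56681856951312), np.float64(-167.6306150060753), np.float64(101.56103517269732)] [np.float64(0.10211100139179213), np.float64(0.10000874534891988), np.float64(0.1036287591144865), np.float64(0.09971995675340777)]
[[0.52556626 0.28602639 0.03      ]
 [0.58936943 0.3022199  0.03      ]
 [0.60325832 0.2357325  0.03      ]
 [0.53845617 0.22270709 0.03      ]] [0.56416254 0.26167147 0.03      ] [np.float64(14.241198504845613), np.float64(-78.20086966823082), np.float64(-168.63483238216347), np.float64(101.50647920164242)] [np.float64(0.06582609817328135), np.float64(0.06792257222573499), np.float64(0.06609826130019673), np.float64(0.06461798739187499)]
```

```bash
python3 - <<'E'
import cv2
a=cv2.imread("pics/w1.png")
cv2.imwrite("pics/w1f.png",cv2.resize(a[235:345,120:400],None,fx=2.8,fy=2.8,interpolation=cv2.INTER_CUBIC))
from h import *
I=np.eye(4)
for u,s in [((268,387),-1),((532,387),1),((272,435),-1),((535,440),1)]:
    o,v=ray('wrist',np.array(u)*.64,I); v=v[0]; print(u,o+v*((s*.0425-o[2])/v[2]))
E
```

```text
(268, 387) [-0.00388959  0.01049485 -0.0425    ]
(532, 387) [0.00455357 0.00593387 0.0425    ]
(272, 435) [-0.00674151 -0.00562999 -0.0425    ]
(535, 440) [-0.0064539  -0.00800452  0.0425    ]
```

View pics/w1f.png

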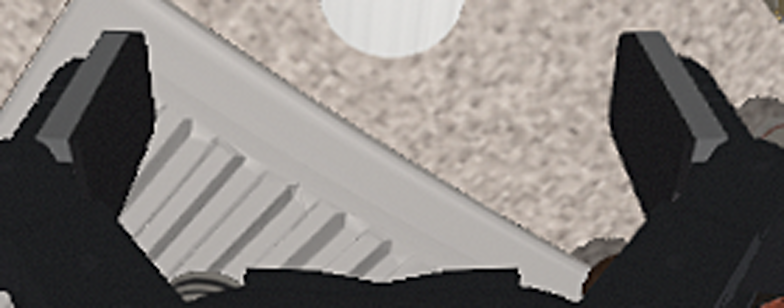

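```bash
python3 - <<'E'
from h import *
T,o=tool(); print(todelta(T,[.533,.0295,.13],down(32.6)))
E
```

```text
(array([ 0.14040066, -0.06559111,  0.00327575]), array([ 0.09331848,  0.0005705 , -0.00017534]))
```

Emit:
{"method": "carry_out", "body": {
  "plan": [
    [0.03,-0.035,0.003,0.05,0,0,100],
    [0.07,-0.0655,0.003,0.093,0,0,100],
    [0.11,-0.0655,0.003,0.093,0,0,100],
    [0.14,-0.0655,0.003,0.093,0,0,100],
    [0.14,-0.0655,0.003,0.093,0,0,100],
    [0.14,-0.0655,0.003,0.093,0,0,100]
  ]
}}

```text
time_s: 2.55
position: [0.5325, 0.0286, 0.1313]
tcp_rot: [13.2, 90.0, 45.7]
ft_force: [0.2, -0.7, 1.2]
finger_gap: 1.0
```

```bash
python3 - <<'E'
from h import *
T,o=tool(); im=imaging.snapshot('wrist'); np.save('T2.npy',T); cv2.imwrite('pics/w2.png',im[:,:,::-1])
cv2.imwrite('pics/w2b.png',cv2.resize(im[:,:,::-1],(800,600),interpolation=cv2.INTER_CUBIC))
print(o['position'],o['ft_force'],todelta(T,[.533,.0295,.08],down(32.6)))
m=np.uint8(im.min(2)>195)*255; m=cv2.morphologyEx(m,cv2.MORPH_OPEN,np.ones((5,5),np.uint8))
cs,_=cv2.findContours(m,cv2.RETR_EXTERNAL,cv2.CHAIN_APPROX_NONE)
p=proj('wrist',[[.533,.0295,.094]],T)[0]; print(p)
for k in cs:
    if cv2.pointPolygonTest(k,tuple(map(float,p)),False)>0:
        P=plane('wrist',cv2.convexHull(k)[:,0].astype(float),.094,T)
        print('cap',cv2.fitEllipse((P[:,:2]*1000).astype(np.float32)))
E
```

```text
[0.53249873 0.02858051 0.1313029 ] [ 0.23216675 -0.67521469  1.23241984] (array([0.05130347, 0.00049893, 0.00088896]), array([-0.00105079,  0.00054963, -0.00012828]))
[259.6611881  231.49944834]
```

View pics/w2b.png

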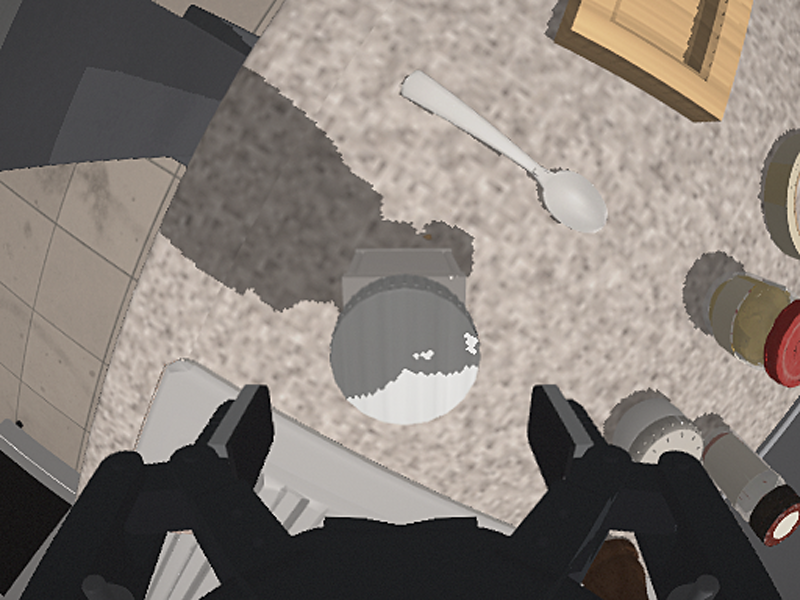

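```bash
python3 - <<'E'
from h import *
T=np.load('T2.npy')
p=plane('wrist',np.array([[330.,356],[481,356],[405.5,288],[405.5,424]])*.64,.094,T);print(p,p[:2].mean(0),p[2:].mean(0))
p=plane('wrist',np.array([[342.,277],[465,277]])*.64,.066,T);print(p,np.linalg.norm(p[0]-p[1]),p.mean(0)+.027*np.array([np.sin(np.radians(32.6)),-np.cos(np.radians(32.6)),0]))
E
```

```text
[[0.50664536 0.015415   0.094     ]
 [0.55686777 0.04737103 0.094     ]
 [0.5166636  0.05469697 0.094     ]
 [0.54866125 0.00508796 0.094     ]] [0.53175657 0.03139301 0.094     ] [0.53266242 0.02989246 0.094     ]
[[0.49540087 0.03764268 0.066     ]
 [0.5403108  0.06631857 0.066     ]] 0.05328422145037511 [0.53240264 0.02923441 0.066     ]
```

Emit:
{"method": "carry_out", "body": {
  "plan": [
    [0.02,0.001,0.0006,0,0,0,100],
    [0.04,0.001,0.0006,0,0,0,100],
    [0.051,0.001,0.0006,0,0,0,100],
    [0.051,0.001,0.0006,0,0,0,100],
    [0.051,0.001,0.0006,0,0,0,100]
  ],
  "squeeze": 60
}}

```text
time_s: 3.1
position: [0.5342, 0.0297, 0.0829]
tcp_rot: [-36.5, 89.8, -3.9]
ft_force: [0.1, -0.1, 0.8]
finger_gap: 1.0
```

Emit:
{"method": "carry_out", "body": {
  "plan": [
    [0,0,0,0,0,0,50],
    [0,0,0,0,0,0,50],
    [0,0,0,0,0,0,50],
    [0,0,0,0,0,0,50],
    [0,0,0,0,0,0,50],
    [0,0,0,0,0,0,50]
  ],
  "squeeze": 60
}}

```text
time_s: 3.7
position: [0.5348, 0.0294, 0.0844]
tcp_rot: [-43.1, 89.7, -10.5]
ft_force: [-3.2, -0.9, 6.7]
finger_gap: 0.663
```

```bash
python3 - <<'E'
from h import *
T,o=tool(); im=imaging.snapshot('wrist'); np.save('T3.npy',T)
cv2.imwrite('pics/w3b.png',cv2.resize(im[:,:,::-1],(800,600),interpolation=cv2.INTER_CUBIC))
print(o['position'],o['ft_force'],o['torque'],o['finger_gap'],o['time_s'],T)
E
```

```text
[0.53480221 0.02937139 0.08439347] [-3.15494095 -0.94332558  6.66803625] [-0.12777039  0.50819242 -0.07306543] 0.6633168693991963 3.7 [[ 0.00569592 -0.53819305  0.84280235  0.53480221]
 [-0.00105543  0.84281232  0.53820654  0.02937139]
 [-0.99998322 -0.0039551   0.00423257  0.08439347]
 [ 0.          0.          0.          1.        ]]
```

View pics/w3b.png

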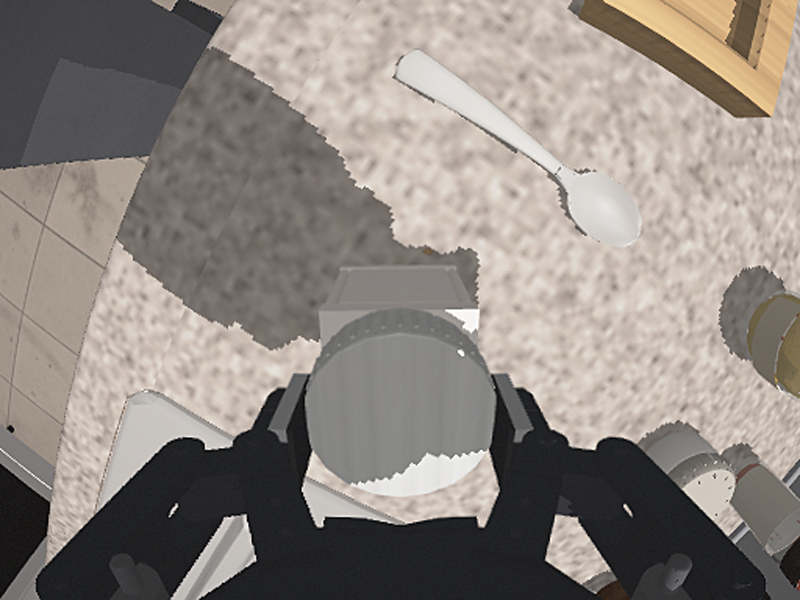

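```bash
python3 - <<'E'
from h import *
I=np.eye(4)
for u,s in [((305,376),-1),((496,376),1),((304,495),-1)]:
    o,v=ray('wrist',np.array(u)*.64,I); v=v[0]; print(u,o+v*((s*.030-o[2])/v[2]))
T,o=tool()
print(todelta(T,[.5335,.0297,.155],down(32.6)))
E
```

```text
(305, 376) [-0.00486989  0.01504656 -0.03      ]
(496, 376) [0.00564672 0.00972496 0.03      ]
(304, 495) [-0.02351159 -0.01598001 -0.03      ]
(array([-0.07058952,  0.00068358, -0.00065335]), array([-0.00060505,  0.00427458,  0.00397485]))
```

Emit:
{"method": "carry_out", "body": {
  "plan": [
    [-0.01,0,0,0,0.004,0.004,50],
    [-0.03,0,0,0,0.004,0.004,50],
    [-0.05,0,0,0,0.004,0.004,50],
    [-0.07,0,0,0,0.004,0.004,50],
    [-0.07,0,0,0,0.004,0.004,50],
    [-0.07,0,0,0,0.004,0.004,50]
  ]
}}

```text
time_s: 4.35
position: [0.5344, 0.0295, 0.154]
tcp_rot: [72.2, 90.0, 104.8]
ft_force: [0.2, 0.6, -6.4]
finger_gap: 0.666
```

```bash
python3 - <<'E'
from h import *
T,o=tool(); im=imaging.snapshot('wrist'); np.save('T4.npy',T)
cv2.imwrite('pics/w4b.png',cv2.resize(im[:,:,::-1],(800,600),interpolation=cv2.INTER_CUBIC))
print(o['position'],o['ft_force'],o['torque'],o['finger_gap'],o['time_s'],o['q'])
cv2.imwrite('pics/s4.png',imaging.snapshot('scene')[90:270,100:340,::-1].repeat(3,0).repeat(3,1))
print(todelta(T,[.5642,.2612,.155],down(12.4)))
E
```

```text
[0.5343764  0.02947133 0.15404181] [ 0.1718187   0.60579222 -6.39546413] [ 0.01540727 -0.01496978 -0.00939921] 0.6664305220619412 4.35 [-1.08636805e+01 -5.24405981e+00 -1.51569992e+01  8.00926335e+01
  1.16159488e-02  4.65713615e+01]
(array([-0.00090952,  0.17924418,  0.14986406]), array([ 3.51944900e-01,  3.03464866e-05, -2.23980399e-04]))
```

View pics/w4b.png

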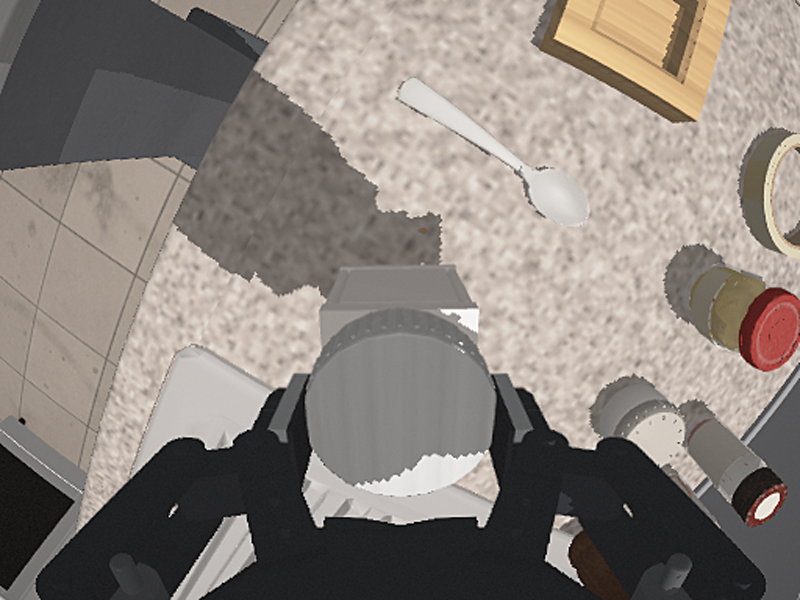

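View pics/s4.png

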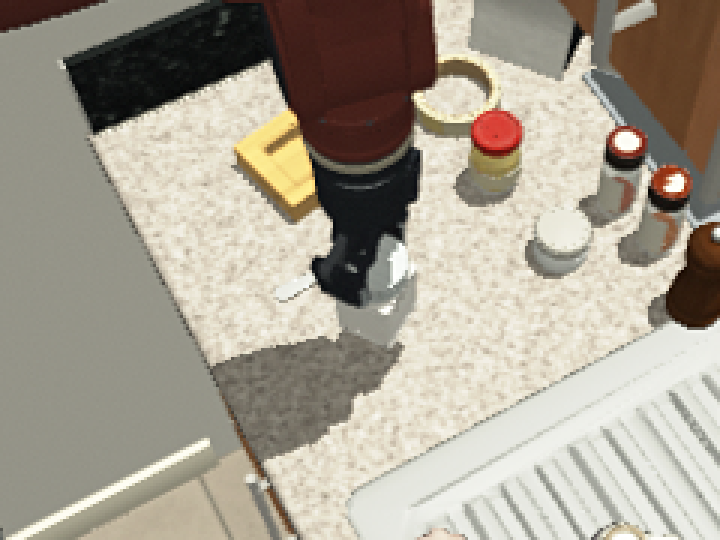

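Emit:
{"method": "carry_out", "body": {
  "plan": [
    [-0.001,0.02,0.017,0.03,0,0,50],
    [-0.001,0.045,0.038,0.09,0,0,50],
    [-0.001,0.075,0.062,0.15,0,0,50],
    [-0.001,0.105,0.087,0.21,0,0,50],
    [-0.001,0.135,0.112,0.27,0,0,50],
    [-0.001,0.16,0.134,0.32,0,0,50],
    [-0.001,0.175,0.146,0.345,0,0,50],
    [-0.001,0.179,0.15,0.352,0,0,50],
    [-0.001,0.179,0.15,0.352,0,0,50],
    [-0.001,0.179,0.15,0.352,0,0,50]
  ]
}}

```text
time_s: 5.45
position: [0.5634, 0.2603, 0.1532]
tcp_rot: [169.7, 89.8, -177.9]
ft_force: [-0.8, 0.0, -5.5]
finger_gap: 0.666
```

```bash
python3 - <<'E'
from h import *
T,o=tool(); im=imaging.snapshot('wrist'); np.save('T5.npy',T); cv2.imwrite('pics/w5.png',im[:,:,::-1])
cv2.imwrite('pics/w5b.png',cv2.resize(im[:,:,::-1],(800,600),interpolation=cv2.INTER_CUBIC))
print(o['position'],o['ft_force'],o['torque'],o['finger_gap'],o['time_s'],o['q'])
print(todelta(T,[.5642,.2612,.155],down(12.4)))
E
```

```text
[0.56337011 0.26034608 0.15319476] [-0.79892772  0.0228229  -5.50329691] [ 0.03421975 -0.04873478 -0.02295726] 0.6659019685919296 5.45 [1.27325318e+01 9.89872789e+00 2.72989423e-01 8.05609148e+01
 3.51045341e-02 9.03345222e+01]
(array([-0.00180808,  0.0006569 ,  0.00098798]), array([-3.57374314e-05, -3.26122462e-03, -5.93715267e-04]))
```

View pics/w5b.png

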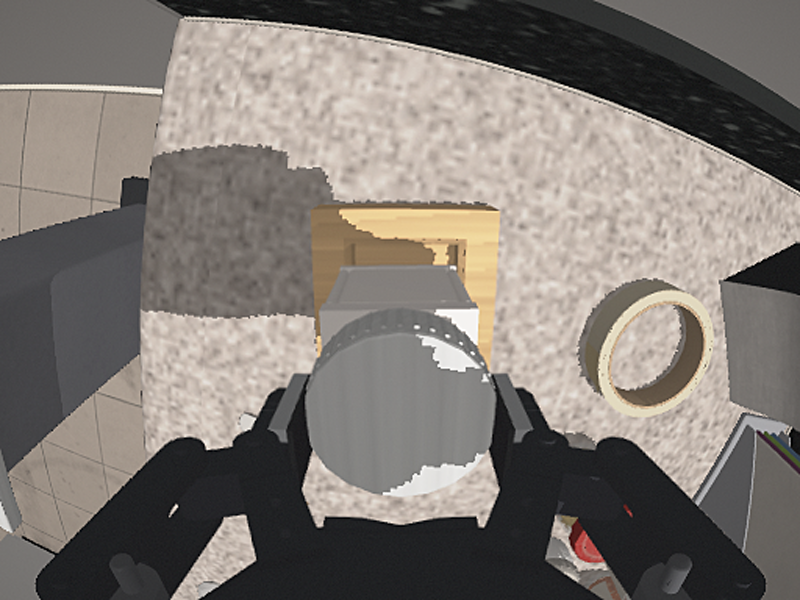

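```bash
python3 - <<'E'
import cv2
a=cv2.imread("pics/w5.png")
cv2.imwrite("pics/w5c.png",cv2.resize(a[125:235,190:330],None,fx=5,fy=5,interpolation=cv2.INTER_CUBIC))
E
```

```text
(no output)
```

View pics/w5c.png

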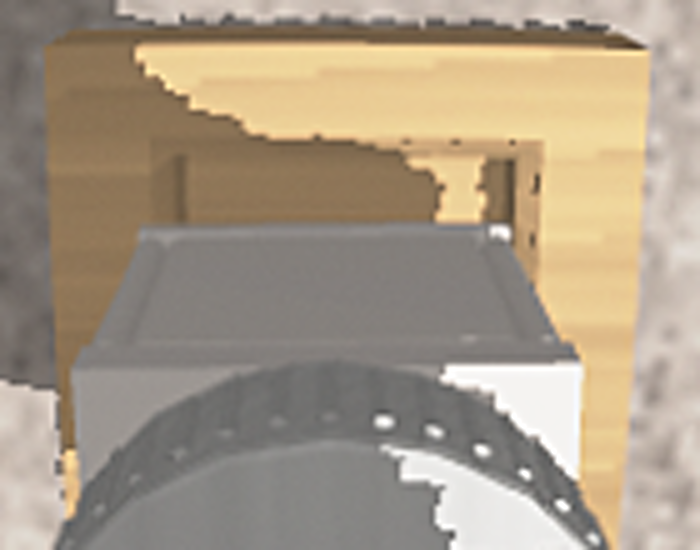

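```bash
python3 - <<'E'
from h import *
T=np.load('T5.npy'); c=lambda l:crop(l,[190,125],5)
ang=lambda a,b:np.degrees(np.arctan2(b[1]-a[1],b[0]-a[0]))
zb=.0688
for n,pts,z,h in [('block',[[45,47],[650,47]],.03,.05),('pocket',[[150,140],[543,142]],.03,.034),('sh',[[75,365],[582,363]],zb+.066,.027),('bot',[[140,228],[510,228]],zb,.027)]:
    p=plane('wrist',c(pts),z,T); a=ang(*p); ar=np.radians(a)
    print(n,p,np.linalg.norm(p[0]-p[1]),a,'centre',p.mean(0)[:2]+h*np.array([np.sin(ar),-np.cos(ar)]))
E
```

```text
block [[0.50292104 0.29901997 0.03      ]
 [0.60418229 0.32151024 0.03      ]] 0.10372874951458054 12.52221829073497 centre [0.56439258 0.26145451]
pocket [[0.52389288 0.286726   0.03      ]
 [0.59005738 0.30103952 0.03      ]] 0.06769504037835741 12.206820588076862 centre [0.56416413 0.26065148]
sh [[0.52966196 0.28178225 0.1348    ]
 [0.58166621 0.29351736 0.1348    ]] 0.05331186215600218 12.716200883259802 centre [0.56160738 0.26131205]
bot [[0.52830853 0.28093527 0.0688    ]
 [0.58165804 0.29270996 0.0688    ]] 0.05463344348683143 12.446134115763694 centre [0.56080237 0.26045714]
```

Emit:
{"method": "carry_out", "body": {
  "plan": [
    [0.0,-0.0003,0.0033,0,-0.0033,-0.0006,50],
    [0.015,-0.0003,0.0033,0,-0.0033,-0.0006,50],
    [0.03,-0.0003,0.0033,0,-0.0033,-0.0006,50],
    [0.035,-0.0003,0.0033,0,-0.0033,-0.0006,50],
    [0.04,-0.0003,0.0033,0,-0.0033,-0.0006,50],
    [0.045,-0.0003,0.0033,0,-0.0033,-0.0006,50],
    [0.05,-0.0003,0.0033,0,-0.0033,-0.0006,50],
    [0.05,-0.0003,0.0033,0,-0.0033,-0.0006,50]
  ]
}}

```text
time_s: 6.3
position: [0.5664, 0.2606, 0.1028]
tcp_rot: [165.2, 90.0, 177.6]
ft_force: [-1.0, -0.3, -5.4]
finger_gap: 0.666
```

```bash
cat >look.py <<'E'
import sys
from h import *
n=sys.argv[1]
T,o=tool(); im=imaging.snapshot('wrist'); np.save(f'T{n}.npy',T); cv2.imwrite(f'pics/w{n}.png',im[:,:,::-1])
cv2.imwrite(f'pics/w{n}b.png',cv2.resize(im[:,:,::-1],(800,600),interpolation=cv2.INTER_CUBIC))
z=T[:3,2]
print(o['position'],'F',o['ft_force'].round(2),'M',o['torque'].round(3),o['finger_gap'].round(3),o['time_s'],'yaw',np.degrees(np.arctan2(z[1],z[0])),'toolx',T[:3,0].round(4),'q',o['q'].round(1))
E
python3 look.py 6
```

```text
Traceback (most recent call last):
  File "look.py", line 7, in <module>
    print(o['position'],'F',o['ft_force'].round(2),'M',o['torque'].round(3),o['finger_gap'].round(3),o['time_s'],'yaw',np.degrees(np.arctan2(z[1],z[0])),'toolx',T[:3,0].round(4),'q',o['q'].round(1))
                                                                            ^^^^^^^^^^^^^^^^^^^^^
AttributeError: 'float' object has no attribute 'round'
```

View pics/w6b.png

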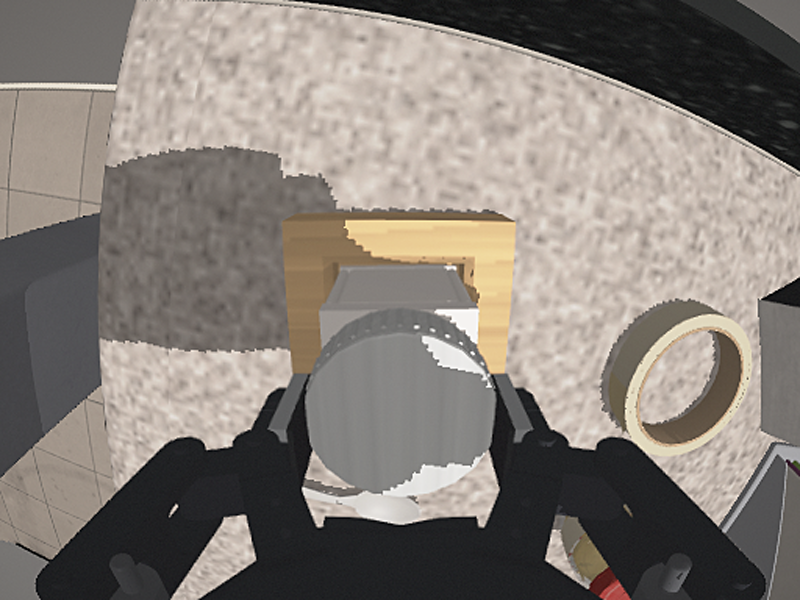

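Emit:
{"method": "carry_out", "body": {
  "plan": [
    [0.004,0,0,0,0,0,50],
    [0.008,0,0,0,0,0,50],
    [0.01,0,0,0,0,0,50],
    [0.012,0,0,0,0,0,50],
    [0.012,0,0,0,0,0,50]
  ]
}}

```text
time_s: 6.85
position: [0.5668, 0.2608, 0.0927]
tcp_rot: [13.5, 89.9, 25.9]
ft_force: [-5.4, -1.9, 7.3]
finger_gap: 0.669
```

```bash
sed -i "s/o\['finger_gap'\].round(3)/o['finger_gap']/" look.py; python3 look.py 7
```

```text
[0.56677846 0.26083226 0.09267901] F [-5.38 -1.89  7.31] M [-0.174  1.043  0.003] 0.6692326256791807 6.85 yaw 12.38220788858459 toolx [ 1.1e-03  5.0e-04 -1.0e+00] q [12.7 11.6 -4.2 74.2  0.  90.3]
```

Emit:
{"method": "carry_out", "body": {
  "plan": [
    [0.001,0,-0.001,0,0,0,50],
    [0.001,0,-0.0015,0,0,0,50],
    [0.001,0,-0.0015,0,0,0,50]
  ]
}}

```text
time_s: 7.2
position: [0.566, 0.2607, 0.0928]
tcp_rot: [4.9, 89.8, 17.3]
ft_force: [-1.5, 0.3, 3.9]
finger_gap: 0.668
```

```bash
python3 look.py 8
```

```text
[0.5660085  0.26070207 0.09276858] F [-1.55  0.27  3.85] M [-0.019  0.256 -0.006] 0.6679371638931308 7.2 yaw 12.386016958283175 toolx [ 0.0031  0.001  -1.    ] q [12.7 11.3 -4.5 74.   0.  90.3]
```

View pics/w8b.png

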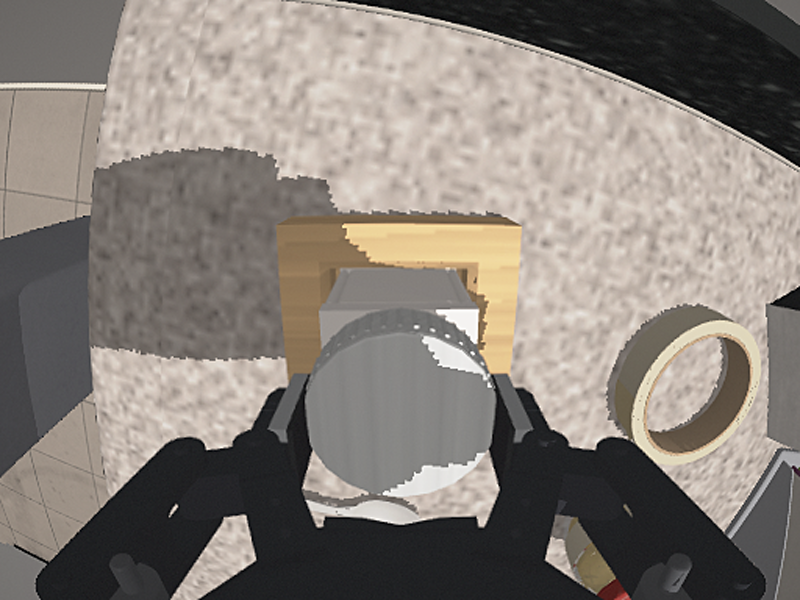

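Emit:
{"method": "carry_out", "body": {
  "plan": [
    [0,0,0,-0.1,0,0,50],
    [0,0,0,-0.2,0,0,50],
    [0,0,0,-0.3,0,0,50],
    [0,0,0,-0.4,0,0,50],
    [0,0,0,-0.5,0,0,50],
    [0,0,0,-0.5,0,0,50]
  ],
  "squeeze": 70
}}

```text
time_s: 7.85
position: [0.5662, 0.2609, 0.0928]
tcp_rot: [-18.3, 89.8, 22.8]
ft_force: [-0.1, 1.1, 0.7]
finger_gap: 0.669
```

```bash
python3 look.py 9
```

```text
[0.56624901 0.2608769  0.09282632] F [-0.06  1.12  0.7 ] M [ 0.422 -0.028  0.081] 0.6687751661311828 7.85 yaw 41.11781161715745 toolx [ 0.0035  0.0015 -1.    ] q [12.7 11.3 -4.5 74.   0.  61.6]
```

View pics/w9b.png

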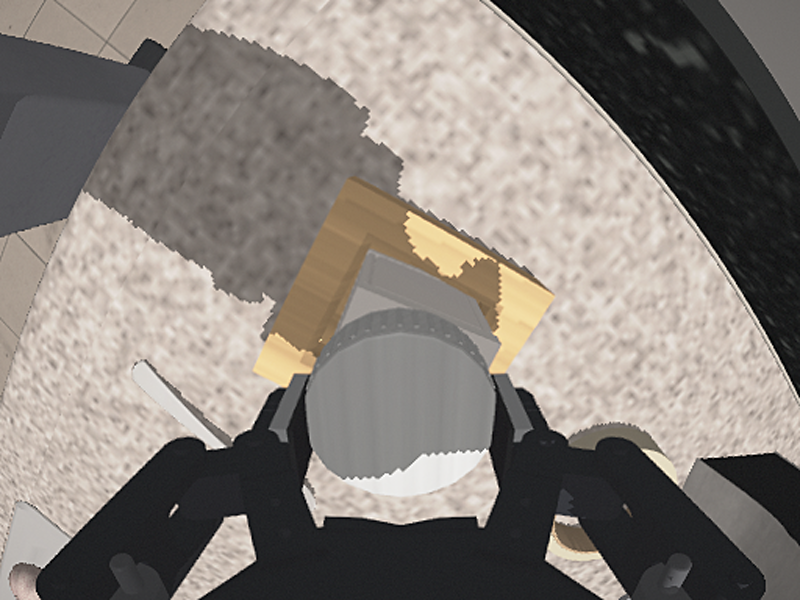

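Emit:
{"method": "carry_out", "body": {
  "plan": [
    [0,0,0,-0.1,0,0,50],
    [0,0,0,-0.2,0,0,50],
    [0,0,0,-0.28,0,0,50],
    [0,0,0,-0.28,0,0,50]
  ]
}}

```text
time_s: 8.3
position: [0.5664, 0.2609, 0.0929]
tcp_rot: [-33.0, 89.8, 23.9]
ft_force: [-0.2, -0.1, 2.2]
finger_gap: 0.665
```

```bash
python3 look.py 10; python3 - <<'E'
import cv2
a=cv2.imread("pics/w10.png")
cv2.imwrite("pics/w10c.png",cv2.resize(a[105:260,150:350],None,fx=3.8,fy=3.8,interpolation=cv2.INTER_CUBIC))
E
```

```text
[0.56635153 0.26094616 0.0929247 ] F [-0.24 -0.08  2.17] M [0.265 0.07  0.068] 0.6647349834065603 8.3 yaw 56.883814628207894 toolx [ 0.0037  0.0016 -1.    ] q [12.7 11.3 -4.5 74.   0.  45.8]
```

View pics/w10c.png

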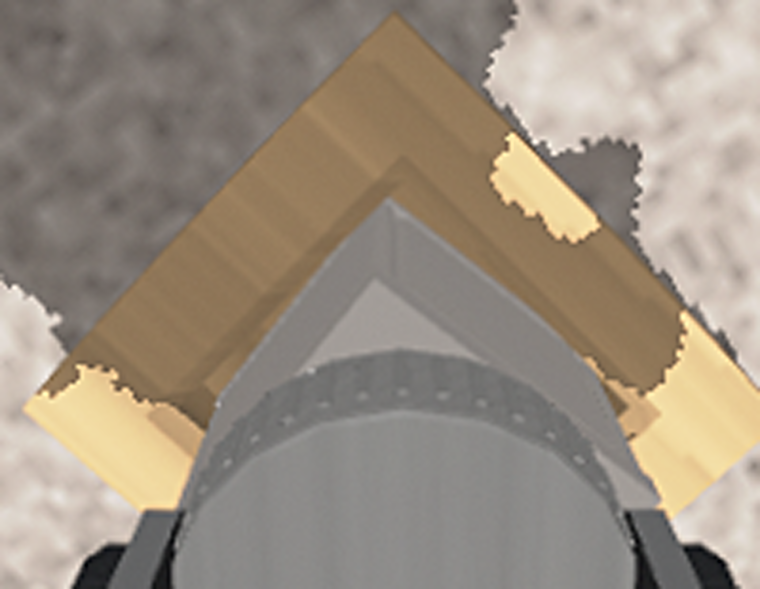

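Emit:
{"method": "carry_out", "body": {
  "plan": [
    [0,0,0,-0.04,0,0,50],
    [0,0,0,-0.08,0,0,50],
    [0,0,0,-0.08,0,0,50]
  ]
}}

```text
time_s: 8.65
position: [0.5665, 0.2609, 0.0933]
tcp_rot: [-40.5, 89.7, 20.7]
ft_force: [-1.5, -0.9, 3.4]
finger_gap: 0.666
```

```bash
python3 look.py 11;python3 -c "
from h import *
print(status.get_obs()['joint_efforts'])"
```

```text
[0.56653822 0.26089536 0.09331526] F [-1.54 -0.94  3.41] M [-0.029  0.119  0.038] 0.66585318289851 8.65 yaw 61.17038533028431 toolx [ 0.0041  0.0016 -1.    ] q [12.7 11.3 -4.4 74.   0.  41.5]
[  0.20654636 -56.92991138  47.57884383  -0.36412312   0.08696334
  -0.18496874]
```

Emit:
{"method": "carry_out", "body": {
  "plan": [
    [0,0,0,-0.04,0,0,50],
    [0,0,0,-0.07,0,0,50],
    [0,0,0,-0.07,0,0,50]
  ]
}}

```text
time_s: 9.0
position: [0.5671, 0.261, 0.094]
tcp_rot: [-47.1, 89.7, 17.9]
ft_force: [0.5, -0.5, 5.5]
finger_gap: 0.669
```

```bash
echo "print(o['joint_efforts'].round(3))">>look.py; python3 look.py 12
```

```text
[0.56705719 0.26095388 0.09398667] F [ 0.46 -0.5   5.49] M [ 0.047 -0.021  0.029] 0.6690339586454032 9.0 yaw 65.0112771026741 toolx [ 0.0054  0.0018 -1.    ] q [12.7 11.3 -4.4 74.   0.  37.7]
[ 7.5000e-02 -5.6223e+01  4.6712e+01 -9.7000e-02 -3.2000e-02 -3.7700e-01]
```

```bash
python3 - <<'E'
import cv2
a=cv2.imread("pics/w12.png")
cv2.imwrite("pics/w12c.png",cv2.resize(a[105:260,150:350],None,fx=3.8,fy=3.8,interpolation=cv2.INTER_CUBIC))
E
```

```text
(no output)
```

View pics/w12c.png

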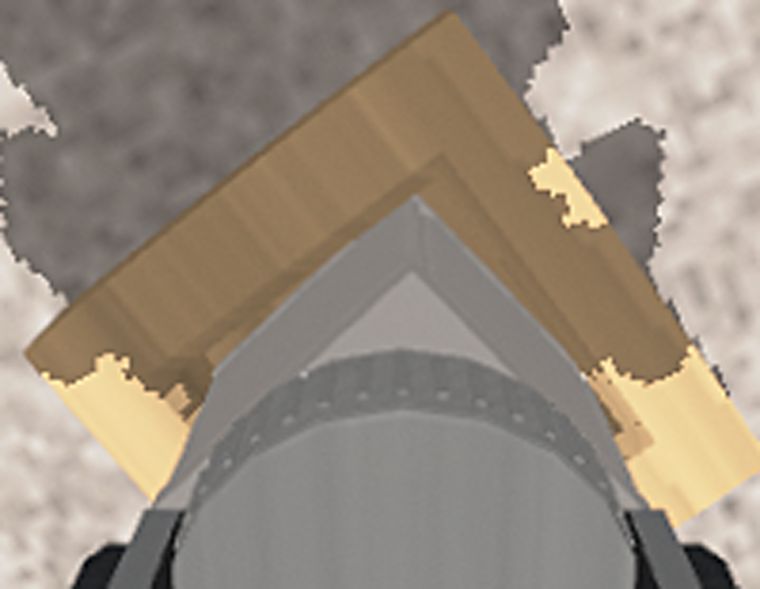

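```bash
python3 - <<'E'
from h import *
c=lambda l:crop(l,[150,105],3.8)
for n,J,B in [('10',[[300,372],[378,280],[490,362]],[[25,405],[395,12]]),('12',[[305,372],[412,272],[495,360]],[[25,355],[455,12],[690,340]])]:
    T=np.load(f'T{n}.npy')
    for pts,z in ((J,.074),(B,.03)):
        p=plane('wrist',c(pts),z,T); d=np.diff(p,axis=0); print(n,z,[np.degrees(np.arctan2(x[1],x[0])) for x in d])
E
```

```text
10 0.074 [np.float64(107.20648357125539), np.float64(19.62306906418758)]
10 0.03 [np.float64(102.07422767421282)]
12 0.074 [np.float64(108.96570681992608), np.float64(17.54122718052337)]
12 0.03 [np.float64(102.51100533193727), np.float64(12.088159339772773)]
```

```bash
python3 - <<'E'
from h import *
T,o=tool(); print(todelta(T,[.5662,.2609,.0935],down(69)))
E
```

```text
(array([ 0.00046919,  0.00072518, -0.00044042]), array([-0.07037024,  0.00377305,  0.00429533]))
```

Emit:
{"method": "carry_out", "body": {
  "plan": [
    [0,0.0006,-0.0004,-0.035,0.0035,0.004,50],
    [0,0.0006,-0.0004,-0.07,0.0035,0.004,50],
    [0,0.0006,-0.0004,-0.07,0.0035,0.004,50]
  ]
}}

```text
time_s: 9.35
position: [0.567, 0.2609, 0.0946]
tcp_rot: [-58.0, 89.9, 10.8]
ft_force: [1.5, -0.4, 5.2]
finger_gap: 0.666
```

```bash
python3 look.py 13
```

```text
[0.56699886 0.2609217  0.0945757 ] F [ 1.53 -0.38  5.18] M [ 0.034 -0.326 -0.016] 0.6657296956705262 9.35 yaw 68.85001868269146 toolx [ 1.9e-03  4.0e-04 -1.0e+00] q [12.7 11.5 -4.1 74.3 -0.  33.9]
[ 3.2500e-01 -5.6462e+01  4.6251e+01  6.1500e-01 -9.0000e-03 -5.0900e-01]
```

Emit:
{"method": "carry_out", "body": {
  "plan": [
    [-0.002,0,0,0,0,0,50],
    [-0.003,0,0,0,0,0,50],
    [-0.004,0,0,0,0,0,50],
    [-0.004,0,0,0,0,0,50]
  ]
}}

```text
time_s: 9.8
position: [0.5666, 0.2609, 0.0981]
tcp_rot: [-56.8, 89.9, 11.9]
ft_force: [0.9, -0.1, -0.5]
finger_gap: 0.664
```

```bash
python3 look.py 14;  python3 - <<'E'
import cv2
a=cv2.imread("pics/w14.png")
cv2.imwrite("pics/w14c.png",cv2.resize(a[105:260,150:350],None,fx=3.8,fy=3.8,interpolation=cv2.INTER_CUBIC))
E
```

```text
[0.56655496 0.26090029 0.09809444] F [ 0.91 -0.05 -0.54] M [ 0.04  -0.014 -0.034] 0.6641608936534669 9.8 yaw 68.7909619422839 toolx [ 9.e-04  2.e-04 -1.e+00] q [12.7 11.4 -3.8 74.7 -0.  33.9]
[-6.6000e-02 -6.0149e+01  5.0023e+01  3.6000e-02 -2.4000e-02  1.4000e-02]
```

View pics/w14c.png

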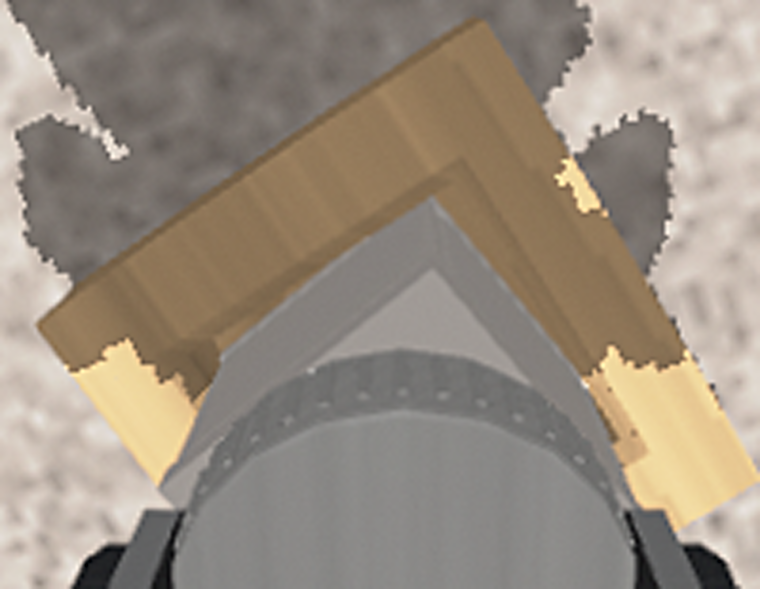

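Emit:
{"method": "carry_out", "body": {
  "plan": [
    [-0.003,0,0,0,0,0,50],
    [-0.006,0,0,0,0,0,50],
    [-0.009,0,0,0,0,0,50],
    [-0.009,0,0,0,0,0,50]
  ]
}}

```text
time_s: 10.25
position: [0.567, 0.2609, 0.1079]
tcp_rot: [-59.6, 89.9, 9.2]
ft_force: [-0.1, -0.0, -0.7]
finger_gap: 0.664
```

```bash
python3 look.py 15; python3 -c "
from h import *
T,o=tool(); print(todelta(T,[.5666,.2609,.1275],down(68.8)))"
```

```text
[0.56697144 0.26092895 0.1078641 ] F [-0.07 -0.05 -0.74] M [0.022 0.03  0.004] 0.6636589033411985 10.25 yaw 68.79698297487468 toolx [ 1.9e-03  3.0e-04 -1.0e+00] q [12.7 11.1 -3.1 75.7 -0.  33.9]
[ 2.7000e-02 -5.9690e+01  4.9862e+01  1.5500e-01 -1.0000e-03  1.0000e-03]
(array([-1.99439176e-02,  2.08059019e-04, -6.97198392e-05]), array([-0.00014505,  0.00083546,  0.00142471]))
```

View pics/w15b.png

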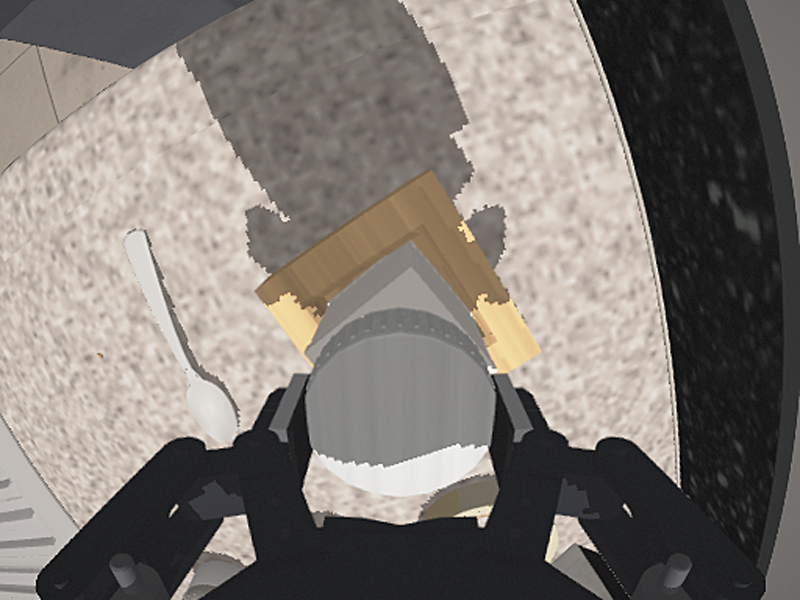

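Emit:
{"method": "carry_out", "body": {
  "plan": [
    [-0.004,0,0,0,0.001,0.001,50],
    [-0.008,0,0,0,0.001,0.001,50],
    [-0.012,0,0,0,0.001,0.001,50],
    [-0.016,0,0,0,0.001,0.001,50],
    [-0.02,0,0,0,0.001,0.001,50],
    [-0.02,0,0,0,0.001,0.001,50],
    [-0.02,0,0,0,0.001,0.001,50]
  ]
}}

```text
time_s: 11.0
position: [0.5669, 0.2609, 0.1276]
tcp_rot: [-96.7, 90.0, -27.9]
ft_force: [-0.8, -0.3, -0.7]
finger_gap: 0.672
```

```bash
python3 look.py 16; python3 - <<'E'
from h import *
for n,(x,y,w,h) in {'scene':(150,90,150,140),'top':(110,130,170,130)}.items():
    im=imaging.snapshot(n)[y:y+h,x:x+w,::-1]; cv2.imwrite(f'pics/{n}16.png',cv2.resize(im,None,fx=4.2,fy=4.2,interpolation=cv2.INTER_CUBIC))
E
```

```text
[0.56689696 0.26089578 0.12762191] F [-0.79 -0.35 -0.73] M [-0.032  0.    -0.01 ] 0.6716631916502767 11.0 yaw 68.79297810524288 toolx [ 5.e-04 -3.e-04 -1.e+00] q [12.7 10.7 -1.5 77.8 -0.  33.9]
[ 7.0000e-03 -6.0361e+01  5.0852e+01  1.8000e-02 -1.0000e-03 -0.0000e+00]
```

View pics/w16b.png

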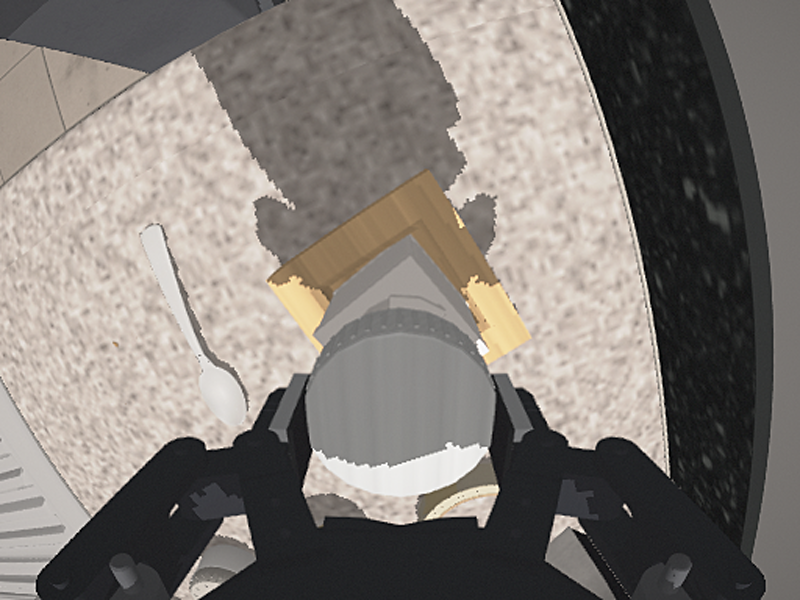

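View pics/scene16.png

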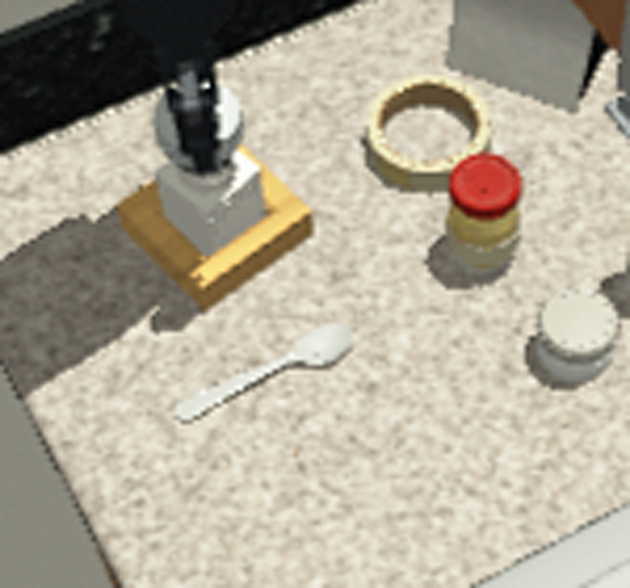

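Emit:
{"method": "carry_out", "body": {
  "plan": [
    [0,0,0,0,0,0,50],
    [0,0,0,0,0,0,50],
    [0,0,0,0,0,0,50]
  ]
}}

```text
time_s: 11.45
position: [0.5666, 0.2608, 0.1272]
tcp_rot: [166.4, 90.0, -124.8]
ft_force: [0.4, -0.1, -0.5]
finger_gap: 0.664
```

```bash
python3 - <<'E'
from rig import status, job_done
o=status.get_obs(); print(o['position'],o['ft_force'],abs(o['joint_velocities']).max(),o['finger_gap'],o['time_s'])
print(job_done())
E
```

```text
[0.56659544 0.26083831 0.12715077] [ 0.37931869 -0.08898869 -0.45043776] 0.13170649992216296 0.6635935746682202 11.45
the job is handed in; nothing more can be done
None
```

I carried the jar by its cap and set it down in the pocket. I then turned the gripper 56° anticlockwise. The jar took up about 6° of that in its play, so the cap turned roughly 50–56° from closed. I lifted the cap straight off and handed the job in at 11.45 s with the cap still held.

- **Seated:** The jar landed within about 0.4 mm of the expected floor height, pressed down with about 9 N. The last scene picture shows it standing in the block. I did not re-measure its height after the lift.
- **Cap free:** The spring pushed up about 5 N near the end of the turn. The wrist torque was not a clear sign of the moment it came free, so I went by that push, the angle estimate and a 4 mm trial lift. In that lift only the cap's own weight showed (about −0.6 N). I may therefore have turned a few degrees past the point where it came free.
- **At hand-in:** The cap is level to about 0.03° and nearly still (joint speeds under 0.15 °/s). By calculation its lower edge is about 20 mm above the rim.
- **Bystanders:** The spoon, tape, mustard and timer look unmoved in the last picture. I did not look again at the garlic and cup.
- **Camera disagreement:** The cameras disagreed by about 2 mm on the block's position. I aligned the jar to the pocket from the wrist view alone, then nudged it 1.5 mm to relieve a side force of about 5 N.

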